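# Clamp the sample bottle and hold the pipette tip ready over its mouth

### The job

Turn the crank of the little bench vise clockwise (seen from above) until its jaw clamps the amber bottle firmly, and let go of the crank. Then lift the pipette with the long tip out of the stand and carry it upright over the spare bottles, disturbing neither them nor the other pipette and never letting it touch a bottle or the vise. Finish holding it still in the gripper, upright and touching nothing else, with its tip centred about a centimetre above the clamped bottle's mouth.

Things in the scene. Friction and masses are not known exactly. Their poses are not given: they have to be found in the camera images.
- vise: Grey bench vise fixed to the table: base 90 x 215 x 18 mm, long side along its y. Origin: centre of the base's underside. At +y stands the fixed jaw, an open steel V (apex towards +y) that centres the bottle at x 0, y +55 mm; the bottle stands on the base, 18 mm above the table. At y -70 mm is the gear housing with the crank. Jaws reach 55 mm above the table.
- vise_jaw: Sliding flat steel jaw of the vise, 60 wide x 15 thick x 36 mm high, between the crank and the bottle; driven by the crank it slides along the vise's +y, 8 mm per radian. Origin: middle of the lower edge of its clamping face (the face towards +y). It starts clear of the bottle, pushes it across the base into the V and then clamps it. The vise holds its clamping force (several N) when the crank is let go.
- crank (a joint): Crank angle, rad: grows clockwise seen from above, closing the vise; starts between 0 and 0.8; the bottle (46 mm) is clamped at about 3.5, where the crank becomes hard to turn; stop at 4.4. Until then it turns with about 1.6 N at the knob; pushing the knob round with about 5 N at the end clamps firmly.
- crank_axis (a point): Point on the crank's upright axis, at the height at which the knob is gripped, 90 mm above the table.
- knob (a point): Middle of the crank's upright black knob, 18 mm diameter x 42 mm high (from 64 to 107 mm above the table), 45 mm from the crank's axis. The knob spins freely on its pin, so a gripper can hold it and go round without turning. The crank arm sweeps just below it, top at 64 mm.
- bottle: Amber glass bottle standing in the vise, the one to clamp: 46 mm diameter, 80 mm high, straight sides to 52 mm, neck 25 mm, rim 32 mm; about 90 g. Origin: centre of its underside.
- bottle_mouth (a point): Centre of that bottle's mouth (19 mm opening), at the top of its rim, 80 mm above its underside; about 98 mm above the table.
- stand: White pipette stand fixed to the table, 95 x 180 x 100 mm high, long side along its y; top plate 75 x 170 x 10 mm, its top 100 mm above the table, with two 18 mm holes at y +40 and -40 mm. Origin: centre of its underside. One pipette hangs upright in each hole by its body's shoulder; lift it straight up, at least 85 mm for the tip to clear the plate.
- pipette: Pipette with the long tip fitted, to be carried: blue round handle 26 mm diameter x 85 mm, beginning 80 mm above the tip end, below it a 13 mm shaft and a tapered tip, on top an 18 mm plunger button; 177 mm long, about 80 g. Origin: end of the tip, z along the pipette up to the button. In the stand the tip end is 20 mm above the table and the handle spans 100 to 185 mm, button to 197 mm.
- pipette_tip (a point): The end of the tip (4 mm diameter), the same point as the pipette's origin.
- bare_pipette: The other pipette in the stand, shorter and without a tip: 60 mm handle, button top 172 mm above the table. Leave it. Origin: lower end of its shaft.
- spare0: Spare amber bottle, same as the one in the vise (46 mm diameter, 80 mm high), loose on the table; leave it standing. Origin: centre of its underside.
- spare1: Spare amber bottle, same as the one in the vise (46 mm diameter, 80 mm high), loose on the table; leave it standing. Origin: centre of its underside.
- spare2: Spare amber bottle, same as the one in the vise (46 mm diameter, 80 mm high), loose on the table; leave it standing. Origin: centre of its underside.
- spare3: Spare amber bottle, same as the one in the vise (46 mm diameter, 80 mm high), loose on the table; leave it standing. Origin: centre of its underside.
- spare4: Spare amber bottle, same as the one in the vise (46 mm diameter, 80 mm high), loose on the table; leave it standing. Origin: centre of its underside.

How it is judged:
By the outcome, as a careful person would: the job done as asked, in the order asked, and still so for the second after the job is handed in, while the arm keeps its last pose, push and grip.
It also fails if it takes over 67 s, if anything falls off the work surface, if the arm or the gripper's body presses on something with over 40 N, if the wrist force passes 120 N, or if a joint passes its speed limit or range.

### The arm

A 6-joint arm with a two-finger parallel gripper is mounted at the origin on the work surface. World frame = base frame: x ahead of the robot, y to its left, z up, the work surface at z = 0. Lengths are in mm, angles in rad, forces in N, time in s.
With the tool pointing down it reaches from about 325 to 900 mm from the base axis. Payload 6.1 kg.
Tool frame: the origin (TCP) lies at the very end of the fingers, on their centre line; the grasp point (between the pads) lies 19 mm behind it (manip.pinch_z is the distance from the TCP to the grasp point, in mm); z points along the fingers, y is the line along which they close (so a half turn about z gives the same grasp; the last joint's range is limited). The gripper opens to 85 mm and grips with 20 to 120 N. Pads are 22 mm wide; open, the fingers measure 114 mm over their backs; the gripper's body (76 mm by 85 mm) begins 54 mm behind the grasp point. The pads swing forward as they close: fully open they stand 13 mm farther back than shut.
Start: joints at [1.005, 0.22, 1.526, -0, 1.395, -0.126], TCP at [266.096, 565.516, 231.3] pointing down, gripper open.
Joint ranges: [-2.98, 2.98], [-0.91, 2.08], [0.09, 2.57], [-1.24, 4.39], [0.2, 2.65], [-2.68, 2.68]. Speed limits (rad/s): [2.57, 2.57, 3.01, 3.14, 3.14, 3.14].

### API

Orientations are given as [roll, pitch, yaw] about the fixed x, y, z axes, in that order (R = Rz(yaw) Ry(pitch) Rx(roll)).
In Python, from bench import telemetry, viewer, job_done, manip gives the robot as it stands. The module is installed in compiled form; this text tells all that it offers.
- The arm moves only by the shell command python3 -m pendant 'ROWS' [OPENING]. ROWS is JSON, a list of rows, each an object with "offset": the shift along the tool's x, y, z in mm, a list of three; "rotation": the turn, a rotation vector about the tool's x, y, z in degrees, a list of three. In form: [{"offset": [tx, ty, tz], "rotation": [wx, wy, wz]}, ...]. A call has 1 to 10 rows; each row shifts and turns the commanded pose from where the row before left it, along the tool's axes as they then stand; what a row does not reach is not made up. A row lasts 1/8 s, in which the tool goes at most 62.5 mm and 10.7 degrees, less where a joint would pass 70% of its speed; a pose out of reach is approached as far as the arm can. A call with a gripper value outside its range is refused whole. OPENING is the opening, from 0 (shut) to 1 (fully open), set as the call begins (- or left out, the last holds). The fingers move at their own pace and stop on an object; the grip force is fixed at half the most. Time passes only in rows, so rows that do not move let the fingers close. It gives the time, the measured TCP pose, the force, the opening and the grip force at its end, in the units of the state.
- telemetry.read_state(): the state, without advancing time (a new reading comes with each control period).
- viewer.get_image(name): name is "side" or "top"; returns a dict with "color" (400x640x3 uint8, red, green, blue), "z_map" (400x640 float32, mm along the optical axis (not along the pixel's ray), 0 where there is no reading), "fx", "fy", "cx", "cy" (pixels), "k1" (the pictures are not rectified: a ray, as slopes to the right and down, at radius r is drawn at 1 + k1 r^2 times it, then the intrinsics apply), "R" (3x3) and "t" (3): a world point X has camera coordinates R X + t. Camera axes: x right, y down, z forward; pixel columns grow to the right and rows downward; lengths in mm; the calibration is good to about 2 mm. A picture is of the moment at which its call begins.
- job_done(): hands the job in; it is judged then, once.
The state is a dict: "clock": time; "joint_pos": joint angles; "joint_velocities": joint speeds; "joint_efforts": joint torques, N m; "eef_pos": TCP position; "tcp_rot": TCP orientation; "ft_force": force on the tool from outside, world axes, zero at the start; "wrist_torque": the same for the moment, N m; "finger_gap": finger opening in mm; "grip_force": force on a finger pad.
Only numpy, scipy, OpenCV 4.12 (cv2) and the standard library are available. Lean on these libraries where they do the work, as an engineer would, in place of code of your own. Each camera call takes 0.05 s, during which the arm holds its last target. There are 200 camera calls.

## Working session

There is one attempt and no reset: what is moved stays moved. The work goes in short steps, Python scripts to look and compute and a shell command to move; the robot and the scene stay as the last step left them, time stands still between calls to the robot, and variables do not carry over. Pictures are saved under pics/ and viewed, at most 10 in all, crops included, and the job is handed in when it is done.

```bash
mkdir -p pics; cat > h.py <<'E'
import numpy as np, cv2
from bench import telemetry, viewer, manip
def grab(n,tag):
    im=viewer.get_image(n); cv2.imwrite(f'pics/{tag}.png',cv2.cvtColor(im['color'],cv2.COLOR_RGB2BGR)); np.savez(f'{tag}.npz',**{k:np.asarray(v) for k,v in im.items()}); return im
def load(tag): return dict(np.load(f'{tag}.npz'))
def ray(im,u,v):
    K=np.array([[im['fx'],0,im['cx']],[0,im['fy'],im['cy']],[0,0,1]],float)
    s=cv2.undistortPoints(np.array([[[u,v]]],float),K,np.array([float(im['k1']),0,0,0,0]))[0,0]
    return np.array([s[0],s[1],1.])
def world(im,u,v,z=None):
    "pixel -> world using depth, or on plane height z"
    d=ray(im,u,v); R=im['R'];t=im['t']
    if z is None: return R.T@(d*im['z_map'][int(round(v)),int(round(u))]-t)
    c=-R.T@t; w=R.T@d; return c+w*(z-c[2])/w[2]
E
python3 - <<'E'
from h import *
for n in('top','side'):
    im=grab(n,n+'0'); print(n,im['fx'],im['k1'],(-im['R'].T@im['t']).round(),im['R'].round(2).tolist())
print(telemetry.read_state(),manip.pinch_z)
E
```

```text
top 515.0472009154973 0.034678390034001444 [ 483.   66. 1301.] [[0.01, -1.0, 0.01], [-0.99, -0.01, -0.11], [0.11, -0.01, -0.99]]
side 458.8541357491221 0.012714813193610215 [ 482. -792.  572.] [[0.99, -0.15, -0.02], [-0.09, -0.47, -0.88], [0.12, 0.87, -0.48]]
{'clock': 0.1, 'joint_pos': array([ 1.00494172e+00,  2.21211025e-01,  1.52750932e+00, -9.49447243e-06,
        1.39468923e+00, -1.26101039e-01]), 'joint_velocities': array([ 0.00049777, -0.00352783, -0.00209906, -0.0003782 , -0.00107126,
       -0.00075475]), 'joint_efforts': array([ 2.20177535e-03, -4.98250580e+01, -3.90545833e+01, -2.51783067e-04,
        5.74829523e-03, -9.85651923e-05]), 'eef_pos': array([265.78170242, 565.06294042, 230.26245134]), 'tcp_rot': array([-3.13978898e+00, -2.19238853e-04,  2.70184057e+00]), 'ft_force': array([-0.03790201,  0.5477161 , -0.89047481]), 'wrist_torque': array([ 0.05091793, -0.04964481, -0.00025093]), 'grip_force': 0.0, 'finger_gap': 85.77481871907455} 18.700000000000003
```

View pics/top0.png

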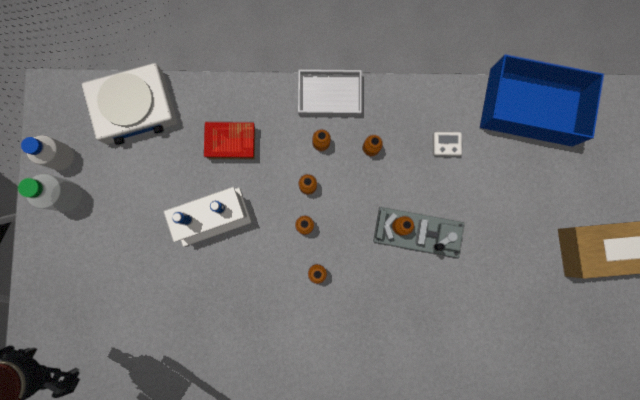

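View pics/side0.png

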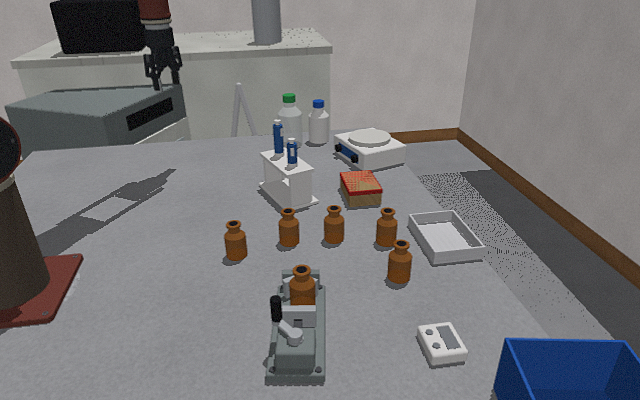

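The top view shows the vise at about (418,232) with its bottle at (404,226) and the knob at (439,247). The stand is at (207,215), with the tall pipette on the left at (181,218) and the bare one at (217,206). The five spares lie between stand and vise. I'll enlarge both.

```bash
python3 - <<'E'
from h import *
a=cv2.imread('pics/top0.png')
c1=cv2.resize(a[198:268,365:475],None,fx=7,fy=7,interpolation=cv2.INTER_CUBIC)[:,:]
c2=cv2.resize(a[180:250,155:265],None,fx=7,fy=7,interpolation=cv2.INTER_CUBIC)
cv2.imwrite('pics/c1.png',c1);cv2.imwrite('pics/c2.png',c2)
E
```

```text
(no output)
```

View pics/c1.png

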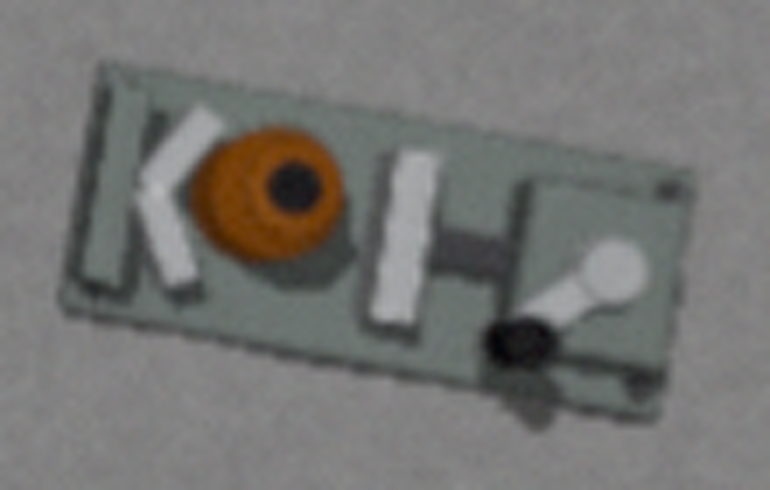

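View pics/c2.png

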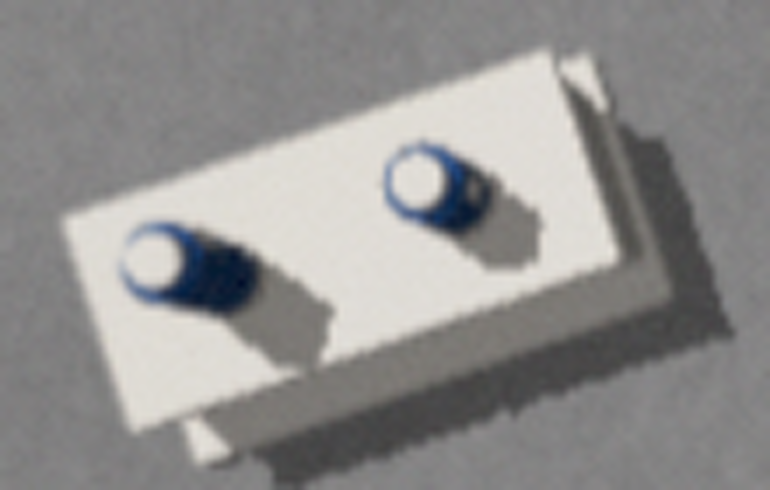

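Top crop: the vise base corners are at crop (105,62), (693,175), (655,422) and (62,312). The crank hub is at (615,268), the knob at (520,342) and the bottle mouth at (295,187). Stand crop: the plate corners are at (62,215), (550,48), (622,262) and (132,432). The tall pipette's button is at (158,262) and the bare one's at (418,180).

```bash
python3 - <<'E'
from h import *
im=load('top0'); sd=load('side0')
W=lambda p,o,z: world(im,o[0]+(p[0]+.5)/7-.5,o[1]+(p[1]+.5)/7-.5,z)
o1=(365,198);o2=(155,180)
def fit(P,L):
    # planar rigid fit
    P=np.array(P)[:,:2];L=np.array(L,float);pc=P.mean(0);lc=L.mean(0)
    H=(L-lc).T@(P-pc);yaw=np.arctan2(H[0,1]-H[1,0],H[0,0]+H[1,1])
    R=np.array([[np.cos(yaw),-np.sin(yaw)],[np.sin(yaw),np.cos(yaw)]]);t=pc-R@lc
    print('res',np.linalg.norm(P-(L@R.T+t),axis=1).round(1)); return R,t,yaw
# vise: +y is to the left (world +y)
R,t,y=fit([W(p,o1,18) for p in[(105,62),(693,175),(655,422),(62,312)]],[(45,107.5),(45,-107.5),(-45,-107.5),(-45,107.5)])
print('vise',t,y,'axis',R@[0,-70]+t,'clamped bottle',R@[0,55]+t)
for z in(64,70,75):print('hub',z,W((615,268),o1,z))
for p in[(520,342),(505,342),(535,338)]:print('knob',[W(p,o1,z)[:2].round(1) for z in(85,107)])
print('mouth',W((295,187),o1,98))
S,s,ys=fit([W(p,o2,100) for p in[(62,215),(550,48),(622,262),(132,432)]],[(37.5,85),(37.5,-85),(-37.5,-85),(-37.5,85)])
print('stand',s,ys,'holes',S@[0,40]+s,S@[0,-40]+s)
print('pip btn',W((158,262),o2,197),'bare',W((418,180),o2,172))
print('spares mouths',[world(im,u,v,80)[:2].round() for u,v in[(320,138),(375,142),(307,182),(303,223),(318,273)]])
# depth-based clusters
H,Wd=im['z_map'].shape
uu,vv=np.meshgrid(range(Wd),range(H))
K=np.array([[im['fx'],0,im['cx']],[0,im['fy'],im['cy']],[0,0,1]],float)
def cloud(im):
    K=np.array([[im['fx'],0,im['cx']],[0,im['fy'],im['cy']],[0,0,1]],float)
    s=cv2.undistortPoints(np.stack([uu,vv],-1).reshape(-1,1,2).astype(float),K,np.array([float(im['k1']),0,0,0,0]))[:,0]
    zz=im['z_map'].ravel();return (np.c_[s*zz[:,None],zz]-im['t'])@im['R'],im['color'].reshape(-1,3).astype(int)
for n,m in(('top',im),('side',sd)):
    P,C=cloud(m); dark=C.max(1)<60
    k=dark&(P[:,2]>75)&(P[:,2]<115)&(np.hypot(*(P[:,:2]-(R@[0,-70]+t)).T)<65)
    print(n,'knob n',k.sum(),P[k].mean(0),P[k].min(0),P[k].max(0))
    blue=(C[:,2]>C[:,0]+35)&(P[:,2]>110)&(P[:,2]<205)
    for h in(S@[0,40]+s,S@[0,-40]+s):
        b=blue&(np.hypot(*(P[:,:2]-h).T)<30);print(n,'pip',b.sum(),P[b].mean(0),P[b].max(0))
    am=(C[:,0]>C[:,2]+50)&(C[:,0]<220)&(P[:,2]>20)&(P[:,2]<110)
    lab,cnt=cv2.connectedComponents((am.reshape(H,Wd)).astype(np.uint8))[::-1]
    for i in range(1,cnt):
        q=P[(lab==i).ravel()]
        if len(q)>60:print(n,'amber',len(q),q.min(0).round(),q.max(0).round())
E
```

```text
res [1.1 1.3 1.2 1.3]
vise [ 534.26323438 -203.82806949] -0.1789137596790303 axis [ 521.80597996 -272.71070019] clamped bottle [ 544.05107713 -149.70600251]
hub 64 [ 524.2320759  -275.12946439   64.        ]
hub 70 [ 524.03387961 -273.47516071   70.        ]
hub 75 [ 523.86871603 -272.09657431   75.        ]
knob [array([ 498.5, -236.9]), array([ 498.2, -231.4])]
knob [array([ 498.4, -231.8]), array([ 498.2, -226.4])]
knob [array([ 499.9, -241.9]), array([ 499.6, -236.4])]
mouth [ 549.24585309 -159.53527959   98.        ]
res [0.5 0.5 0.5 0.6]
stand [570.5642519  314.54298082] 0.34377939816895653 holes [557.08234201 352.20248302] [584.04616179 276.88347862]
pip btn [555.97222397 350.18999884 197.        ] bare [583.86536636 276.7373757  172.        ]
spares mouths [array([757.,  44.]), array([748., -89.]), array([650.,  75.]), array([551.,  83.]), array([434.,  47.])]
top knob n 64 [ 497.01819481 -232.28058121  102.32392919] [ 490.02019377 -244.57776294   76.23949111] [ 504.01353071 -224.96108609  110.28461931]
top pip 74 [553.9644373  343.56876178 171.96573068] [567.55971575 358.517
[... 503 characters left out ...]
 71.  87.]
side knob n 222 [ 499.00106256 -242.10975984   94.73563291] [ 491.02083727 -247.48267507   75.0257639 ] [ 508.21191289 -229.46415473  108.89872029]
side pip 221 [555.72382925 341.67590837 149.26324524] [567.47842108 356.52285738 186.43626714]
side pip 150 [583.57214052 267.67681868 137.75341537] [596.24549383 285.26418878 161.71744231]
side amber 813 [717. 203.  30.] [804. 333.  48.]
side amber 450 [630.  47.  20.] [671.  88.  82.]
side amber 469 [742.  16.  20.] [784.  56.  82.]
side amber 466 [529.  52.  20.] [572.  94.  83.]
side amber 505 [412.  22.  20.] [454.  65.  82.]
side amber 599 [ 730. -113.   20.] [772. -74.  82.]
side amber 772 [ 528. -184.   30.] [ 571. -146.  100.]
```

```bash
cat >> h.py <<'E'
from scipy.spatial.transform import Rotation as Ro
def to(target):
    s=telemetry.read_state(); R=Ro.from_euler('xyz',s['tcp_rot']).as_matrix()
    print('t',s['clock'],'tcp',s['eef_pos'].round(1),s['tcp_rot'].round(4),'F',s['ft_force'].round(1),'gap',s['finger_gap'].round(1),s['grip_force'],'q',s['joint_pos'].round(2))
    print('tool offset',(R.T@(np.array(target)-s['eef_pos'])).round(1))
E
python3 -m pendant '[{"offset":[0,0,0],"rotation":[0,0,10]},{"offset":[0,0,0],"rotation":[0,0,10]},{"offset":[0,0,0],"rotation":[0,0,10]},{"offset":[0,0,0],"rotation":[0,0,9.8]},{"offset":[-55,-8.5,0],"rotation":[0,0,0]},{"offset":[-55,-8.5,0],"rotation":[0,0,0]},{"offset":[-55,-8.5,0],"rotation":[0,0,0]},{"offset":[-55,-8.5,0],"rotation":[0,0,0]},{"offset":[-55,-8.5,0],"rotation":[0,0,0]},{"offset":[-55,-8.5,0],"rotation":[0,0,0]}]' 0.5
python3 -m pendant '[{"offset":[-55,-8.5,0],"rotation":[0,0,0]},{"offset":[-55,-8.5,0],"rotation":[0,0,0]},{"offset":[-55,-8.5,0],"rotation":[0,0,0]},{"offset":[-55,-8.5,0],"rotation":[0,0,0]},{"offset":[-55,-8.5,0],"rotation":[0,0,0]},{"offset":[-55,-8.5,0],"rotation":[0,0,0]},{"offset":[-55,-8.5,0],"rotation":[0,0,0]},{"offset":[-55,-8.5,0],"rotation":[0,0,0]},{"offset":[-30,-5,0],"rotation":[0,0,0]},{"offset":[0,0,0],"rotation":[0,0,0]}]'
python3 -c "
from h import *
to([499,-235,72])"
```

```text
clock: 1.35
eef_pos: [359.3, 243.1, 231.0]
tcp_rot: [-3.141, 0.0, 2.008]
ft_force: [0.8, -0.4, 0.8]
finger_gap: 42.7
grip_force: 0.0
clock: 2.6
eef_pos: [491.6, -213.7, 230.5]
tcp_rot: [-3.141, -0.001, 2.004]
ft_force: [1.1, 0.2, -0.4]
finger_gap: 42.7
grip_force: 0.0Traceback (most recent call last):
  File "<string>", line 3, in <module>
    to([499,-235,72])
    ~~^^^^^^^^^^^^^^^
  File "h.py", line 18, in to
    print('t',s['clock'],'tcp',s['eef_pos'].round(1),s['tcp_rot'].round(4),'F',s['ft_force'].round(1),'gap',s['finger_gap'].round(1),s['grip_force'],'q',s['joint_pos'].round(2))
                                                                                                            ^^^^^^^^^^^^^^^^^^^^^
AttributeError: 'float' object has no attribute 'round'
```

```bash
sed -i "s/s\['finger_gap'\].round(1)/round(s['finger_gap'],1)/" h.py
python3 -m pendant '[{"offset":[-22,-2,0],"rotation":[0,0,0]},{"offset":[0,0,30],"rotation":[0,0,0]},{"offset":[0,0,40],"rotation":[0,0,0]},{"offset":[0,0,20],"rotation":[0,0,0]},{"offset":[0,0,0],"rotation":[0,0,0]}]'
python3 -c "
from h import *
to([499,-235,72]);grab('side','s1');grab('top','t1')
a=cv2.imread('pics/s1.png')[220:390,220:380];cv2.imwrite('pics/s1c.png',cv2.resize(a,None,fx=3.4,fy=3.4,interpolation=cv2.INTER_CUBIC))"
```

```text
clock: 3.22
eef_pos: [497.7, -230.6, 139.1]
tcp_rot: [-3.139, -0.004, 2.008]
ft_force: [-0.6, -0.4, 0.6]
finger_gap: 43.1
grip_force: 0.0
t 3.225 tcp [ 497.7 -230.6  139.1] [-3.1392 -0.0044  2.0081] F [-0.6 -0.4  0.6] gap 43.1 0.0 q [-0.58  0.13  1.81  0.    1.21 -1.02]
tool offset [-4.8 -0.5 67.1]
```

View pics/s1c.png

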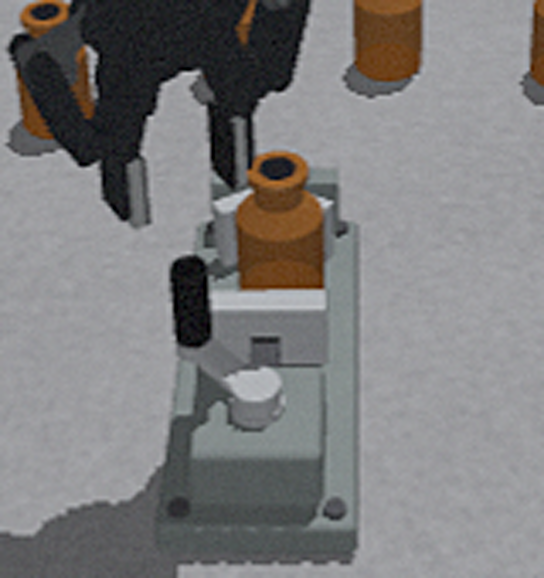

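The crop shows the fingertips at (135,222) and (232,185), so they straddle the knob, whose top is at (190,262). I'll go down and close.

```bash

python3 -m pendant '[{"offset":[-4.5,0,20],"rotation":[0,0,0]},{"offset":[0,0,30],"rotation":[0,0,0]},{"offset":[0,0,16],"rotation":[0,0,0]},{"offset":[0,0,0],"rotation":[0,0,0]}]'
python3 -m pendant '[{"offset":[0,0,0],"rotation":[0,0,0]},{"offset":[0,0,0],"rotation":[0,0,0]},{"offset":[0,0,0],"rotation":[0,0,0]},{"offset":[0,0,0],"rotation":[0,0,0]},{"offset":[0,0,0],"rotation":[0,0,0]}]' 0
python3 - <<'E'
from h import *
to([499,-235,72])
a=np.array([522.5,-273]);s=telemetry.read_state()['eef_pos'][:2]
print(np.linalg.norm(s-a),np.degrees(np.arctan2(*(s-a)[::-1])))
p=np.radians(115);T=np.array([[np.cos(p),np.sin(p)],[np.sin(p),-np.cos(p)]])
f=lambda d:a+45*np.array([np.cos(np.radians(d)),np.sin(np.radians(d))])
th=121.7
for i in range(21):
    n=th-10*(i+1); print(i,n.__round__(),(T@(f(n)-f(n+10))).round(1))
E
```

```text
clock: 3.82
eef_pos: [500.2, -236.2, 73.7]
tcp_rot: [-3.14, -0.003, 2.007]
ft_force: [0.5, -0.7, 0.3]
finger_gap: 42.9
grip_force: 0.0
clock: 4.45
eef_pos: [501.9, -237.3, 76.5]
tcp_rot: [3.141, 0.002, 2.007]
ft_force: [-1.7, -0.3, 6.4]
finger_gap: 16.2
grip_force: 58.6
t 4.45 tcp [ 501.9 -237.3   76.5] [3.1407e+00 1.7000e-03 2.0072e+00] F [-1.7 -0.3  6.4] gap 16.2 58.63103806972504 q [-0.58  0.22  1.84 -0.    1.08 -1.02]
tool offset [ 3.3 -1.6  4.5]
41.191989324918005 120.02192647635636
0 112 [0.2 7.8]
1 102 [-1.1  7.8]
2 92 [-2.5  7.4]
3 82 [-3.7  6.9]
4 72 [-4.9  6.2]
5 62 [-5.9  5.2]
6 52 [-6.7  4.1]
7 42 [-7.3  2.9]
8 32 [-7.7  1.6]
9 22 [-7.8  0.2]
10 12 [-7.8 -1.1]
11 2 [-7.4 -2.5]
12 -8 [-6.9 -3.7]
13 -18 [-6.2 -4.9]
14 -28 [-5.2 -5.9]
15 -38 [-4.1 -6.7]
16 -48 [-2.9 -7.3]
17 -58 [-1.6 -7.7]
18 -68 [-0.2 -7.8]
19 -78 [ 1.1 -7.8]
20 -88 [ 2.5 -7.4]
```

```bash

python3 -m pendant '[{"offset":[0,0,-3],"rotation":[0,0,0]},{"offset":[0,7.8,0],"rotation":[0,0,0]},{"offset":[-1,7.8,0],"rotation":[0,0,0]},{"offset":[-2.5,7.4,0],"rotation":[0,0,0]},{"offset":[-3.7,6.9,0],"rotation":[0,0,0]},{"offset":[0,0,0],"rotation":[0,0,0]}]'
python3 - <<'E'
from h import *
to([522.5,-273,76])
a=np.array([522.5,-273]);s=telemetry.read_state()['eef_pos'][:2]
print(np.linalg.norm(s-a),np.degrees(np.arctan2(*(s-a)[::-1])))
E
```

```text
clock: 5.2
eef_pos: [530.8, -231.7, 76.9]
tcp_rot: [-3.14, 0.001, 2.007]
ft_force: [0.7, -6.3, -7.5]
finger_gap: 16.0
grip_force: 60.1
t 5.2 tcp [ 530.8 -231.7   76.9] [-3.1397e+00  7.0000e-04  2.0071e+00] F [ 0.7 -6.3 -7.5] gap 16.0 60.107969641685486 q [-0.55  0.27  1.77 -0.    1.1  -0.98]
tool offset [-33.9 -24.9   1. ]
42.07312313348383 78.66014685347562
```

```bash

python3 -m pendant '[{"offset":[-5.6,5.9,1.5],"rotation":[0,0,0]},{"offset":[-5.9,5.2,0],"rotation":[0,0,0]},{"offset":[-6.7,4.1,0],"rotation":[0,0,0]},{"offset":[-7.3,2.9,0],"rotation":[0,0,0]},{"offset":[-7.7,1.6,0],"rotation":[0,0,0]},{"offset":[0,0,0],"rotation":[0,0,0]}]'
python3 - <<'E'
from h import *
to([522.5,-273,76])
a=np.array([524.2,-275.8]);s=telemetry.read_state()['eef_pos'][:2]
print(np.linalg.norm(s-a),np.degrees(np.arctan2(*(s-a)[::-1])))
E
```

```text
clock: 5.95
eef_pos: [563.2, -253.4, 76.7]
tcp_rot: [-3.14, 0.0, 2.007]
ft_force: [-3.8, -4.9, 0.5]
finger_gap: 16.4
grip_force: 61.2
t 5.95 tcp [ 563.2 -253.4   76.7] [-3.1403e+00  2.0000e-04  2.0070e+00] F [-3.8 -4.9  0.5] gap 16.4 61.15074098110199 q [-0.55  0.35  1.67 -0.    1.12 -0.99]
tool offset [ -0.6 -45.1   0.7]
44.944142363887316 29.8810601288661
```

```bash

python3 -m pendant '[{"offset":[-7.8,-0.8,0],"rotation":[0,0,0]},{"offset":[-7.8,-1.1,0],"rotation":[0,0,0]},{"offset":[-7.4,-2.5,0],"rotation":[0,0,0]},{"offset":[-6.9,-3.7,0],"rotation":[0,0,0]},{"offset":[-6.2,-4.9,0],"rotation":[0,0,0]},{"offset":[0,0,0],"rotation":[0,0,0]}]'
python3 - <<'E'
from h import *
to([522.5,-273,76])
a=np.array([524.2,-275.8]);s=telemetry.read_state()['eef_pos'][:2]
print(np.linalg.norm(s-a),np.degrees(np.arctan2(*(s-a)[::-1])))
im=load('top0')
for p in[(388,150),(370,322)]: 
    w=world(im,365+p[0]/7-.4,198+p[1]/7-.4,54)[:2]-[534.3,-203.8];c,s_=np.cos(.179),np.sin(.179);print('jaw face local',c*w[0]-s_*w[1],s_*w[0]+c*w[1])
E
```

```text
clock: 6.7
eef_pos: [566.6, -291.8, 76.8]
tcp_rot: [-3.141, 0.001, 2.006]
ft_force: [-0.8, -1.9, -2.2]
finger_gap: 16.3
grip_force: 61.1
t 6.7 tcp [ 566.6 -291.8   76.8] [-3.1414e+00  1.2000e-03  2.0064e+00] F [-0.8 -1.9 -2.2] gap 16.3 61.081541776657104 q [-0.6   0.4   1.61 -0.    1.13 -1.03]
tool offset [ 35.7 -32.    0.7]
45.32474386116385 -20.72328843437625
jaw face local 29.24868023041469 8.888629367231944
jaw face local -30.496294387812625 5.3619099818140405
```

```bash

python3 -m pendant '[{"offset":[-5.2,-5.9,0],"rotation":[0,0,0]},{"offset":[-4.1,-6.7,0],"rotation":[0,0,0]},{"offset":[-1.6,-3.6,0],"rotation":[0,0,0]},{"offset":[0,0,0],"rotation":[0,0,0]}]'
cat > ck.py <<'E'
from h import *
a=np.array([524.2,-275.8]);st=telemetry.read_state();s=st['eef_pos'][:2]
d=(s-a)/np.linalg.norm(s-a);F=st['ft_force']
print('r',np.linalg.norm(s-a),'ang',np.degrees(np.arctan2(d[1],d[0])),'Frad',F[:2]@d,'Ftan(resisting)',-(F[0]*d[1]-F[1]*d[0]),F[2],st['clock'])
E
python3 ck.py
```

```text
clock: 7.2
eef_pos: [557.1, -307.2, 76.8]
tcp_rot: [3.14, 0.0, 2.007]
ft_force: [4.6, 2.8, -2.7]
finger_gap: 16.6
grip_force: 60.6
r 45.466634854403196 ang -43.60445787520334 Frad 1.4261185462169532 Ftan(resisting) 5.201299246201266 -2.705028520312856 7.2
```

```bash

python3 -m pendant '[{"offset":[-1,-3.8,0],"rotation":[0,0,0]},{"offset":[0,0,0],"rotation":[0,0,0]},{"offset":[0,0,0],"rotation":[0,0,0]}]'; python3 ck.py
python3 -m pendant '[{"offset":[-0.6,-3.9,0],"rotation":[0,0,0]},{"offset":[0,0,0],"rotation":[0,0,0]},{"offset":[0,0,0],"rotation":[0,0,0]}]'; python3 ck.py
```

```text
clock: 7.58
eef_pos: [555.5, -308.6, 76.9]
tcp_rot: [3.137, 0.0, 2.007]
ft_force: [9.2, 5.3, -3.2]
finger_gap: 16.1
grip_force: 60.4
r 45.40106006250468 ang -46.33164909747108 Frad 2.509573700102507 Ftan(resisting) 10.367965967564439 -3.2332326817529795 7.575
clock: 7.95
eef_pos: [553.9, -310.0, 77.0]
tcp_rot: [3.134, 0.001, 2.007]
ft_force: [15.5, 7.1, -7.0]
finger_gap: 16.1
grip_force: 60.3
r 45.332065365916534 ang -49.03718318084696 Frad 4.785984779274143 Ftan(resisting) 16.35805197240462 -7.011154213497241 7.95
```

```bash

python3 -m pendant '[{"offset":[1.2,6,0],"rotation":[0,0,0]},{"offset":[0,0,0],"rotation":[0,0,0]}]'; python3 ck.py
python3 -m pendant '[{"offset":[0,0,0],"rotation":[0,0,0]},{"offset":[0,0,0],"rotation":[0,0,0]},{"offset":[0,0,0],"rotation":[0,0,0]},{"offset":[0,0,-30],"rotation":[0,0,0]},{"offset":[0,0,-50],"rotation":[0,0,0]},{"offset":[0,0,-50],"rotation":[0,0,0]},{"offset":[0,0,-40],"rotation":[0,0,0]},{"offset":[0,0,0],"rotation":[0,0,0]}]' 0.5
python3 - <<'E'
from h import *
to([556.5,351,245])
im=grab('top','t2');grab('side','s2')
a=cv2.imread('pics/t2.png')[198:268,365:475];b=cv2.imread('pics/s2.png')[240:390,230:350]
cv2.imwrite('pics/m2.png',np.hstack([cv2.resize(a,(550,350),interpolation=cv2.INTER_CUBIC),cv2.resize(b,(240,350))[:, :240]]))
E
```

```text
clock: 8.2
eef_pos: [556.9, -307.3, 76.9]
tcp_rot: [3.138, 0.0, 2.008]
ft_force: [7.9, 5.3, -4.3]
finger_gap: 16.2
grip_force: 61.1
r 45.40280820175479 ang -43.848826911116575 Frad 2.0325682084616847 Ftan(resisting) 9.297489635820972 -4.251601701289954 8.2
clock: 9.2
eef_pos: [557.0, -310.3, 252.3]
tcp_rot: [3.138, 0.008, 2.007]
ft_force: [-0.9, -0.8, -0.6]
finger_gap: 42.9
grip_force: 0.0
t 9.2 tcp [ 557.  -310.3  252.3] [3.1376 0.008  2.0067] F [-0.9 -0.8 -0.6] gap 42.9 0.0 q [-0.63  0.23  1.48 -0.    1.43 -1.07]
tool offset [599.7 278.7   3.6]
```

View pics/m2.png

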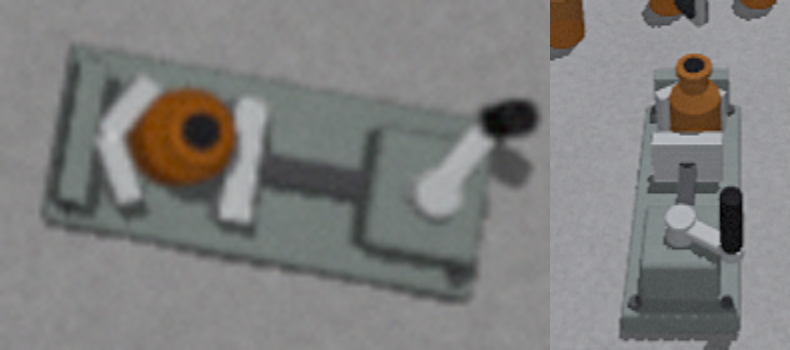

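The view shows the jaw's edge at (228,150) pressed to the bottle, and the bottle seated in the V at (125,140). The knob is free at (510,118). Now to the pipette.

```bash

python3 -m pendant '[{"offset":[50,23.2,0],"rotation":[0,0,0]},{"offset":[50,23.2,0],"rotation":[0,0,0]},{"offset":[50,23.2,0],"rotation":[0,0,0]},{"offset":[50,23.2,0],"rotation":[0,0,0]},{"offset":[50,23.2,0],"rotation":[0,0,0]},{"offset":[50,23.2,0],"rotation":[0,0,0]},{"offset":[50,23.2,0],"rotation":[0,0,0]},{"offset":[50,23.2,0],"rotation":[0,0,0]},{"offset":[50,23.2,0],"rotation":[0,0,0]},{"offset":[50,23.2,0],"rotation":[0,0,0]}]' 0.6
python3 -m pendant '[{"offset":[50,23.2,0],"rotation":[0,0,0]},{"offset":[50,23.2,0],"rotation":[0,0,0]},{"offset":[0,0,0],"rotation":[0,0,0]},{"offset":[0,0,0],"rotation":[0,0,0]}]'
python3 - <<'E'
from h import *
to([557,350.5,153])
E
```

```text
clock: 10.55
eef_pos: [553.0, 244.0, 244.4]
tcp_rot: [-3.138, -0.0, 2.007]
ft_force: [1.9, 0.1, -0.5]
finger_gap: 51.2
grip_force: 0.0
clock: 11.05
eef_pos: [553.1, 352.3, 244.6]
tcp_rot: [-3.138, 0.001, 2.008]
ft_force: [1.1, -0.4, 0.0]
finger_gap: 51.5
grip_force: 0.0
t 11.05 tcp [553.1 352.3 244.6] [-3.1379e+00  7.0000e-04  2.0077e+00] F [ 1.1 -0.4  0. ] gap 51.5 0.0 q [ 0.45  0.29  1.42 -0.    1.44  0.01]
tool offset [-3.2  3.1 91.6]
```

```bash

python3 -m pendant '[{"offset":[-5,3.7,0],"rotation":[0,0,0]},{"offset":[0,0,30],"rotation":[0,0,0]},{"offset":[0,0,35],"rotation":[0,0,0]},{"offset":[0,0,27],"rotation":[0,0,0]},{"offset":[0,0,0],"rotation":[0,0,0]}]'
python3 - <<'E'
from h import *
to([558.5,349.5,152])
im=grab('side','s3');b=cv2.imread('pics/s3.png')[90:230,210:350]
b2=cv2.imread('pics/s3.png');grab('top','t3');c=cv2.imread('pics/t3.png')[160:260,140:260]
cv2.imwrite('pics/m3.png',np.hstack([cv2.resize(b,(400,400),interpolation=cv2.INTER_CUBIC),cv2.resize(c,(400,400),interpolation=cv2.INTER_CUBIC)]))
E
```

```text
clock: 11.68
eef_pos: [558.3, 347.5, 151.9]
tcp_rot: [-3.136, 0.0, 2.005]
ft_force: [0.2, 0.1, -0.2]
finger_gap: 51.5
grip_force: 0.0
t 11.675 tcp [558.3 347.5 151.9] [-3.1359e+00  3.0000e-04  2.0051e+00] F [ 0.2  0.1 -0.2] gap 51.5 0.0 q [ 0.44  0.36  1.5  -0.    1.28  0.  ]
tool offset [ 1.7  1.  -0.1]
```

View pics/m3.png

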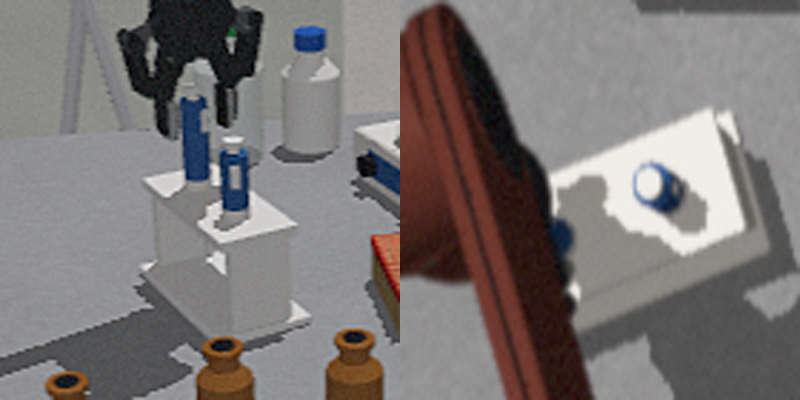

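The tall pipette, at (196,120), is centred between the fingertips at (166,120) and (228,110). The bare one at (233,180) is clear. I'll close and lift.

```bash

python3 -m pendant '[{"offset":[0,0,0],"rotation":[0,0,0]},{"offset":[0,0,0],"rotation":[0,0,0]},{"offset":[0,0,0],"rotation":[0,0,0]},{"offset":[0,0,0],"rotation":[0,0,0]},{"offset":[0,0,0],"rotation":[0,0,0]}]' 0
python3 -m pendant '[{"offset":[0,0,-10],"rotation":[0,0,0]},{"offset":[0,0,-10],"rotation":[0,0,0]},{"offset":[0,0,-20],"rotation":[0,0,0]},{"offset":[0,0,-20],"rotation":[0,0,0]},{"offset":[0,0,-20],"rotation":[0,0,0]},{"offset":[0,0,-20],"rotation":[0,0,0]},{"offset":[0,0,-20],"rotation":[0,0,0]},{"offset":[0,0,0],"rotation":[0,0,0]}]'
cat > pip.py <<'E'
from h import *
import sys
def axis(tag,save=True):
    "blue handle axis + tip seen by side camera"
    im=grab('side',tag);to([0,0,0])
    s=telemetry.read_state();e=s['eef_pos']
    H,W=im['z_map'].shape;uu,vv=np.meshgrid(range(W),range(H))
    K=np.array([[im['fx'],0,im['cx']],[0,im['fy'],im['cy']],[0,0,1]],float)
    q=cv2.undistortPoints(np.stack([uu,vv],-1).reshape(-1,1,2).astype(float),K,np.array([float(im['k1']),0,0,0,0]))[:,0]
    zz=im['z_map'].ravel();P=(np.c_[q*zz[:,None],zz]-im['t'])@im['R']
    near=(np.hypot(*(P[:,:2]-e[:2]).T)<45)&(P[:,2]<e[2]-3)&(zz>0)&(P[:,2]>e[2]-160)
    for lo in range(-150,0,10):
        k=near&(P[:,2]>e[2]+lo)&(P[:,2]<=e[2]+lo+10)
        if k.sum()>1:print(lo,k.sum(),P[k].mean(0).round(1),'u',uu.ravel()[k].min(),uu.ravel()[k].max(),'v',vv.ravel()[k].min(),vv.ravel()[k].max())
axis(sys.argv[1])
E
python3 pip.py s4
```

```text
clock: 12.4
eef_pos: [560.5, 350.4, 157.0]
tcp_rot: [3.139, 0.0, 2.007]
ft_force: [-1.2, -1.9, 6.6]
finger_gap: 24.4
grip_force: 58.7
clock: 13.4
eef_pos: [560.5, 350.5, 277.7]
tcp_rot: [3.137, -0.0, 2.007]
ft_force: [-0.2, -0.2, -0.4]
finger_gap: 24.1
grip_force: 58.6
t 13.45 tcp [559.9 350.2 275.9] [3.1398 0.     2.0072] F [-0.3 -0.6 -2. ] gap 24.3 58.572049140930176 q [ 0.44  0.28  1.37 -0.    1.49  0.  ]
tool offset [ -80.7 -655.9  274.7]
-130 5 [557.9 350.2 150.4] u 278 279 v 136 139
-120 12 [558.  350.  160.6] u 277 279 v 132 135
-110 10 [558.8 350.  170.7] u 277 279 v 128 131
-100 12 [558.4 349.5 180.5] u 276 279 v 125 128
-90 17 [557.7 347.9 190.6] u 275 280 v 121 124
-80 20 [557.5 347.6 200.4] u 275 279 v 117 121
-70 18 [558.  346.5 210.6] u 275 279 v 114 117
-60 25 [558.3 343.6 221.8] u 272 282 v 110 113
-50 42 [558.4 342.7 230.6] u 272 282 v 106 110
-40 38 [558.7 342.9 240.8] u 272 281 v 102 106
-30 43 [558.9 342.9 251.1] u 272 281 v 98 102
-20 35 [559.7 342.4 261.2] u 272 281 v 94 98
-10 30 [560.2 343.8 269. ] u 272 281 v 91 94
```

```bash

python3 -m pendant '[{"offset":[0,0,-15],"rotation":[0,0,0]},{"offset":[0,0,-25],"rotation":[0,0,0]},{"offset":[0,0,-25],"rotation":[0,0,0]},{"offset":[0,0,-10],"rotation":[0,0,0]},{"offset":[-10,-5,0],"rotation":[0,0,0]},{"offset":[-20,-10,0],"rotation":[0,0,0]},{"offset":[-30,-15,0],"rotation":[0,0,0]},{"offset":[-30,-15,0],"rotation":[0,0,0]},{"offset":[-30,-15,0],"rotation":[0,0,0]},{"offset":[-30,-15,0],"rotation":[0,0,0]}]'
python3 -m pendant '[{"offset":[-30,-15,0],"rotation":[0,0,0]},{"offset":[-30,-15,0],"rotation":[0,0,0]},{"offset":[-30,-15,0],"rotation":[0,0,0]},{"offset":[-30,-15,0],"rotation":[0,0,0]},{"offset":[-30,-15,0],"rotation":[0,0,0]},{"offset":[-30,-15,0],"rotation":[0,0,0]},{"offset":[-30,-15,0],"rotation":[0,0,0]},{"offset":[-30,-15,0],"rotation":[0,0,0]},{"offset":[-20,-10,0],"rotation":[0,0,0]},{"offset":[-10,-5,0],"rotation":[0,0,0]}]'
python3 -m pendant '[{"offset":[0,0,0],"rotation":[0,0,0]},{"offset":[0,0,0],"rotation":[0,0,0]},{"offset":[0,0,0],"rotation":[0,0,0]}]'
python3 pip.py s5; python3 - <<'E'
from h import *
im=load('t2');a=im['color']
print('mouth top',world(im,365+201.5/5-.5,198+130.5/5-.5,98))
# dark mouth centroid
m=(a[198:268,365:475].max(2)<50)[:, :60];v,u=np.nonzero(m);print(u.mean()+365,v.mean()+198,len(u),world(im,u.mean()+365,v.mean()+198,96))
for n in('s2',):
    im=load(n);a=im['color'].astype(int);m=(a[255:290,270:330].max(2)<50);v,u=np.nonzero(m);print('side mouth px',u.mean()+270,v.mean()+255,len(u),world(im,u.mean()+270,v.mean()+255,96))
b=cv2.imread('pics/s5.png')[140:310,230:370];cv2.imwrite('pics/s5c.png',cv2.resize(b,None,fx=3.5,fy=3.5,interpolation=cv2.INTER_CUBIC))
E
```

```text
clock: 14.7
eef_pos: [554.0, 179.6, 348.3]
tcp_rot: [-3.139, -0.0, 2.006]
ft_force: [0.1, 0.2, -0.7]
finger_gap: 24.4
grip_force: 58.7
clock: 15.95
eef_pos: [545.2, -121.3, 348.5]
tcp_rot: [-3.14, -0.001, 2.005]
ft_force: [-0.4, -0.2, -1.1]
finger_gap: 24.1
grip_force: 58.7
clock: 16.32
eef_pos: [546.7, -118.6, 349.8]
tcp_rot: [3.141, -0.0, 2.008]
ft_force: [-0.6, 0.3, -1.9]
finger_gap: 24.2
grip_force: 58.7
t 16.375 tcp [ 546.7 -118.6  349.8] [ 3.1415e+00 -1.0000e-04  2.0084e+00] F [-0.3  0.9  0. ] gap 24.3 58.65326285362244 q [-0.35  0.01  1.53  0.    1.6  -0.79]
tool offset [ 339.1 -445.   349.8]
-140 9 [ 542.6 -119.   216.9] u 290 292 v 196 199
-130 15 [ 542.4 -119.7  225.4] u 290 292 v 191 195
-120 18 [ 543.4 -119.3  235. ] u 290 293 v 185 190
-110 29 [ 543.2 -119.7  245.2] u 289 293 v 179 185
-100 24 [ 543.7 -120.4  255. ] u 288 294 v 175 179
-90 47 [ 543.1 -122.   264.8] u 287 294 v 169 175
-80 45 [ 543.7 -121.5  274.6] u 287 294 v 163 169
-70 48 [ 543.9 -121.5  284.7] u 287 294 v 157 163
-60 66 [ 543.8 -126.3  296.5] u 282 298 v 151 158
-50 103 [ 544.1 -126.   304.7] u 282 298 v 145 153
-40 102 [ 544.3 -125.8  315. ] u 282 298 v 138 147
-30 104 [ 544.7 -125.6  324.8] u 282 298 v 132 141
-20 107 [ 545.1 -125.5  334.7] u 282 298 v 126 135
-10 73 [ 545.5 -125.6  343.2] u 282 298 v 122 128
mouth top [ 550.81471174 -155.07807273   98.        ]
404.67857142857144 223.67857142857142 28 [ 550.74055361 -155.15866158   96.        ]
side mouth px 300.96153846153845 269.36538461538464 52 [ 549.67780704 -157.16223629   96.        ]
```

View pics/s5c.png

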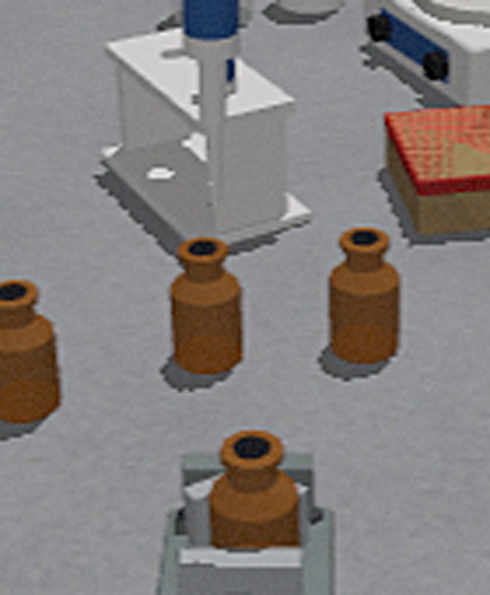

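The crop shows the pipette hanging upright with its tip at about (212,235), well above the spares, which are all standing. The clamped bottle's mouth is at (252,447). I'll fit fixed-radius circles to both depth clouds from the same camera, so its bias cancels.

```bash
cat > rel.py <<'E'
from h import *
from scipy.optimize import least_squares
import sys
def cloud(im):
    H,W=im['z_map'].shape;uu,vv=np.meshgrid(range(W),range(H))
    K=np.array([[im['fx'],0,im['cx']],[0,im['fy'],im['cy']],[0,0,1]],float)
    q=cv2.undistortPoints(np.stack([uu,vv],-1).reshape(-1,1,2).astype(float),K,np.array([float(im['k1']),0,0,0,0]))[:,0]
    zz=im['z_map'].ravel();return (np.c_[q*zz[:,None],zz]-im['t'])@im['R'],im['color'].reshape(-1,3).astype(int)
def circ(P,r,c0):
    f=lambda c:np.hypot(P[:,0]-c[0],P[:,1]-c[1])-r
    s=least_squares(f,c0,loss='soft_l1',f_scale=1.);return s.x.round(1),len(P),np.abs(s.fun).mean().round(2)
def rel(tag):
    P,C=cloud(load(tag)); e=telemetry.read_state()['eef_pos']
    am=(C[:,0]>C[:,2]+40)&(np.hypot(P[:,0]-547,P[:,1]+154)<40)
    k=am&(P[:,2]>25)&(P[:,2]<68);print(tag,'body',circ(P[k],23,[547,-154]) if k.sum()>20 else k.sum())
    k=am&(P[:,2]>88)&(P[:,2]<96);print('rim',circ(P[k],16,[547,-154]) if k.sum()>10 else k.sum())
    k=am&(P[:,2]>85);print('top z',np.percentile(P[k][:,2],[90,98]) if k.sum() else 0)
    bl=(C[:,2]>C[:,0]+35)&(np.hypot(*(P[:,:2]-e[:2]).T)<40)&(P[:,2]<e[2])
    for lo,hi in((-60,-35),(-35,-5)):
        k=bl&(P[:,2]>e[2]+lo)&(P[:,2]<e[2]+hi);print('handle',circ(P[k],13,e[:2]) if k.sum()>10 else k.sum(),'zmin',(P[k][:,2].min()-e[2]).round(1) if k.any() else '')
    sh=~bl&(np.hypot(*(P[:,:2]-e[:2]).T)<20)&(P[:,2]<e[2]-60)&(P[:,2]>e[2]-160)
    k=sh&(P[:,2]>e[2]-95)&(P[:,2]<e[2]-67);print('shaft',circ(P[k],6.5,e[:2]) if k.sum()>10 else k.sum(),'tip',P[sh][P[sh][:,2].argsort()[:6]].round(1).tolist() if sh.any() else '')
    print('tcp',e)
for t in sys.argv[1:]: rel(t)
E
python3 - <<'E'
from h import *
grab('top','t5')
E
python3 rel.py s5 t5; sed -i 's/(C\[:,0\]>C/(C[:,0]>C/' rel.py; python3 - <<'E'
import sys;sys.argv=['x']
from rel import *
for t in('s2','t2'):
    P,C=cloud(load(t));am=(C[:,0]>C[:,2]+40)&(np.hypot(P[:,0]-547,P[:,1]+154)<40)
    for lo,hi,r in((25,68,23),(88,97,16)):
        k=am&(P[:,2]>lo)&(P[:,2]<hi);print(t,circ(P[k],r,[547,-154]))
im=load('s5')
print('side rim px',world(im,301.6,267.3,98))
for y in(-119,-121):
    d=ray(im,290.2,206.7);c=-im['R'].T@im['t'];w=im['R'].T@d;print('tip',c+w*(y-c[1])/w[1])
E
```

```text
s5 body (array([ 551.6, -154.8]), 180, np.float64(0.77))
rim (array([ 551.6, -153.5]), 33, np.float64(1.43))
top z [98.91171521 99.37134543]
handle (array([ 545.2, -115.7]), 103, np.float64(0.71)) zmin -46.7
handle (array([ 545.6, -115.5]), 290, np.float64(0.8)) zmin -34.6
shaft (array([ 544.2, -116.5]), 118, np.float64(0.76)) tip [[543.6, -118.7, 213.5], [542.0, -118.8, 213.7], [542.0, -118.7, 215.6], [543.6, -120.0, 216.1], [542.0, -119.7, 218.0], [543.6, -120.3, 218.1]]
tcp [ 546.74500486 -118.68674131  349.89783841]
t5 body (array([ 548.7, -154.5]), 23, np.float64(0.31))
rim 0
top z [729.51435078 731.10933386]
handle 0 zmin 
handle 0 zmin 
shaft 0 tip 
tcp [ 546.74500486 -118.68674131  349.89783841]
s2 (array([ 551.5, -154.7]), 179, np.float64(0.66))
s2 (array([ 551.3, -153.6]), 49, np.float64(1.52))
t2 (array([ 549.5, -154.6]), 36, np.float64(0.71))
t2 (array([ 551.1, -156.4]), 27, np.float64(2.54))
side rim px [ 551.24485235 -154.19138303   98.        ]
tip [ 539.93981083 -119.          199.41582289]
tip [ 539.76879766 -121.          200.52374907]
```

```bash

python3 -m pendant '[{"offset":[-20,-4,0],"rotation":[0,0,0]},{"offset":[-18,-4,0],"rotation":[0,0,0]},{"offset":[0,0,20],"rotation":[0,0,0]},{"offset":[0,0,30],"rotation":[0,0,0]},{"offset":[0,0,15],"rotation":[0,0,0]},{"offset":[0,0,8],"rotation":[0,0,0]},{"offset":[0,0,0],"rotation":[0,0,0]},{"offset":[0,0,0],"rotation":[0,0,0]}]'
python3 - <<'E'
from h import *
grab('side','s6');grab('top','t6')
a=cv2.imread('pics/s6.png')[180:310,260:350]
b=cv2.imread('pics/t6.png')[198:268,365:435]
cv2.imwrite('pics/m6.png',np.hstack([cv2.resize(a,(405,585),interpolation=cv2.INTER_CUBIC),cv2.copyMakeBorder(cv2.resize(b,(390,390),interpolation=cv2.INTER_CUBIC),0,195,0,0,0)]))
E
python3 rel.py s6
python3 - <<'E'
import sys;sys.argv=['x']
from rel import *
P,C=cloud(load('s0' if 0 else 'side0'))
for h in((557,351),(584,277)):
  for lo,hi in((103,130),(130,155),(155,183)):
    k=(C[:,2]>C[:,0]+35)&(np.hypot(*(P[:,:2]-h).T)<30)&(P[:,2]>lo)&(P[:,2]<hi)
    if k.sum()>10:print(lo,circ(P[k],13,h))
E
```

```text
clock: 17.42
eef_pos: [556.0, -157.3, 278.0]
tcp_rot: [3.14, 0.001, 2.007]
ft_force: [0.3, -0.1, -0.7]
finger_gap: 24.4
grip_force: 58.7
s6 body (array([ 551.6, -154.8]), 180, np.float64(0.79))
rim (array([ 551.6, -153.6]), 35, np.float64(1.43))
top z [498.4414242  516.01803879]
handle (array([ 554.7, -154.5]), 102, np.float64(0.61)) zmin -47.1
handle (array([ 555.1, -154.3]), 270, np.float64(0.65)) zmin -34.7
shaft (array([ 553.7, -155.5]), 114, np.float64(0.71)) tip [[553.0, -157.1, 141.7], [551.0, -159.9, 143.8], [552.8, -159.3, 145.2], [551.5, -156.1, 145.3], [551.0, -160.8, 146.4], [553.0, -158.3, 146.5]]
tcp [ 556.00957085 -157.37274597  278.01373591]
103 (array([558.3, 351.9]), 53, np.float64(1.3))
130 (array([557.7, 352.3]), 83, np.float64(1.68))
155 (array([558.3, 352.2]), 65, np.float64(1.19))
103 (array([585.4, 276.9]), 59, np.float64(1.32))
130 (array([585.8, 277. ]), 52, np.float64(1.24))
155 (array([585.7, 276.4]), 39, np.float64(2.17))
```

View pics/m6.png

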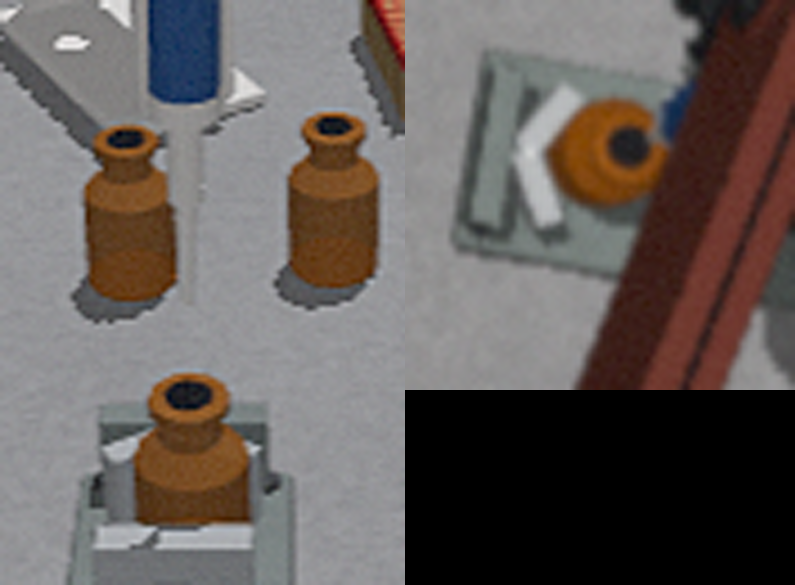

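The crop shows the tip at (190,303) hanging over the mouth at (188,395), still about 35 mm above it. The handle centre line is at x of about 184. I'll check lean and centring by projection.

```bash
python3 - <<'E'
from h import *
im=load('s6');K=np.array([[im['fx'],0,im['cx']],[0,im['fy'],im['cy']],[0,0,1]],float)
def pr(X): return cv2.projectPoints(np.array([X],float),cv2.Rodrigues(im['R'])[0],im['t'].astype(float),K,np.array([float(im['k1']),0,0,0]))[0].ravel().round(2)
z=lambda a,b:(260+(a+.5)/4.5-.5,180+(b+.5)/4.5-.5)
print('seen tip',z(190,303),'handle mid',z(184.5,50),'mouth',z(188.5,395))
for h in(255,230,216,200,180,160,141):print(h,pr([554.9,-154.4,h]))
print('bottle axis 98',pr([551.6,-154.3,98]),pr([551.6,-154.3,141]))
# subpixel pipette centreline from depth mask
P=im['z_map'];
from rel import cloud
W,C=cloud(im);m=((np.hypot(W[:,0]-554,W[:,1]+155)<22)&(W[:,2]>138)).reshape(400,640)
for v in range(185,250,5):
    u=np.nonzero(m[v])[0]
    if len(u):print(v,u.min(),u.max(),(u.min()+u.max())/2)
E
```

```text
seen tip (301.8333333333333, 246.94444444444446) handle mid (300.6111111111111, 190.72222222222223) mouth (301.5, 267.3888888888889)
255 [300.64 185.46]
230 [301.17 199.6 ]
216 [301.46 207.32]
200 [301.79 215.96]
180 [302.19 226.52]
160 [302.57 236.81]
141 [302.93 246.36]
bottle axis 98 [301.81 267.31] [300.98 246.53]
185 293 308 300.5
190 293 308 300.5
195 293 308 300.5
200 293 309 301.0
205 293 309 301.0
210 297 305 301.0
215 298 305 301.5
220 298 305 301.5
225 299 304 301.5
230 299 303 301.0
235 300 303 301.5
240 300 303 301.5
245 301 302 301.5
```

```bash

python3 -m pendant '[{"offset":[2.3,-2.5,0],"rotation":[-0.9,-0.4,0]},{"offset":[0,0,10],"rotation":[0,0,0]},{"offset":[0,0,10],"rotation":[0,0,0]},{"offset":[0,0,6],"rotation":[0,0,0]},{"offset":[0,0,3],"rotation":[0,0,0]},{"offset":[0,0,0],"rotation":[0,0,0]},{"offset":[0,0,0],"rotation":[0,0,0]},{"offset":[0,0,0],"rotation":[0,0,0]}]'
python3 - <<'E'
from h import *
grab('side','s7');grab('top','t7')
a=cv2.imread('pics/s7.png')[200:300,270:335]
b=cv2.imread('pics/t7.png')[213:243,385:425]
cv2.imwrite('pics/m7.png',np.hstack([cv2.resize(a,(390,600),interpolation=cv2.INTER_CUBIC),cv2.copyMakeBorder(cv2.resize(b,(400,300),interpolation=cv2.INTER_CUBIC),0,300,0,0,0)]))
import sys;sys.argv=['x']
from rel import *
rel('s7')
im=load('s7');K=np.array([[im['fx'],0,im['cx']],[0,im['fy'],im['cy']],[0,0,1]],float)
W,C=cloud(im);e=telemetry.read_state()['eef_pos'];m=((np.hypot(W[:,0]-551,W[:,1]+154)<24)&(W[:,2]>103)).reshape(400,640)
for v in range(200,270,4):
    u=np.nonzero(m[v])[0]
    if len(u):print(v,u.min(),u.max(),(u.min()+u.max())/2)
for h in(230,200,170,140,110,98):print(h,cv2.projectPoints(np.array([[551.5,-154.4,h]]),cv2.Rodrigues(im['R'])[0],im['t'].astype(float),K,np.array([float(im['k1']),0,0,0]))[0].ravel().round(2))
E
```

```text
clock: 18.52
eef_pos: [552.9, -156.2, 248.2]
tcp_rot: [3.125, 0.007, 2.007]
ft_force: [0.4, 0.5, -0.7]
finger_gap: 24.5
grip_force: 58.7
s7 body (array([ 551.5, -154.5]), 176, np.float64(0.68))
rim (array([ 551.6, -153.6]), 34, np.float64(1.43))
top z [501.9297159  517.48571854]
handle (array([ 552.1, -153.6]), 82, np.float64(0.71)) zmin -46.3
handle (array([ 552.2, -153.2]), 248, np.float64(0.76)) zmin -34.9
shaft (array([ 551.9, -154.3]), 106, np.float64(0.71)) tip [[556.8, -167.0, 88.2], [543.3, -164.6, 88.3], [551.7, -166.7, 88.7], [555.0, -167.4, 88.8], [544.9, -165.7, 88.9], [540.2, -162.1, 89.0]]
tcp [ 552.86132551 -156.20251894  248.07979297]
200 292 307 299.5
204 292 307 299.5
208 292 307 299.5
212 292 307 299.5
216 292 308 300.0
220 292 308 300.0
224 296 304 300.0
228 297 304 300.5
232 297 304 300.5
236 297 304 300.5
240 298 303 300.5
244 299 303 301.0
248 300 303 301.5
252 300 302 301.0
256 300 302 301.0
260 301 302 301.5
230 [299.04 199.8 ]
200 [299.7  216.16]
170 [300.34 231.9 ]
140 [300.95 247.06]
110 [301.53 261.66]
98 [301.76 267.36]
```

View pics/m7.png

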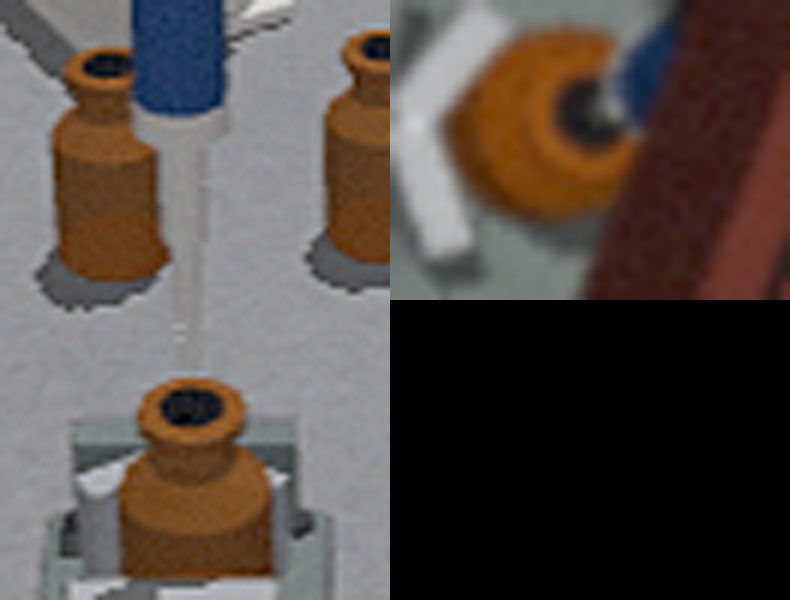

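The side crop shows the tip at (189,372), centred above the mouth at (191,408) with about a 12 mm gap. The top crop shows the tip over the dark mouth at about (603,107). I'll lower 2 mm, let it settle and hand in.

```bash

python3 -m pendant '[{"offset":[0,0,2],"rotation":[0,0,0]},{"offset":[0,0,0],"rotation":[0,0,0]},{"offset":[0,0,0],"rotation":[0,0,0]},{"offset":[0,0,0],"rotation":[0,0,0]},{"offset":[0,0,0],"rotation":[0,0,0]},{"offset":[0,0,0],"rotation":[0,0,0]}]'
python3 - <<'E'
from h import *
s=telemetry.read_state();print(np.abs(s['joint_velocities']).max(),s['ft_force'])
from bench import job_done
print(job_done())
E
```

```text
clock: 19.38
eef_pos: [552.8, -156.2, 245.9]
tcp_rot: [3.126, 0.007, 2.007]
ft_force: [0.2, -0.1, 0.0]
finger_gap: 24.6
grip_force: 58.7
0.002431332638031062 [ 0.19674851 -0.0505302   0.01343942]
the job is handed in; nothing more can be done
None
```

The job is handed in: the bottle is clamped in the vise with the crank released, and the long-tip pipette is held still and upright, its tip centred about 1 cm above the bottle's mouth by my camera measurements (no verdict was returned).

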